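Open a braced candle jar at the banquet table

ROBOT

A 6-joint arm with a two-finger parallel gripper is mounted at the origin on the work surface. World frame = base frame: x ahead of the robot, y to its left, z up, the work surface at z = 0. Lengths are in m, angles in rad, forces in N, time in s.
With the tool pointing down it reaches from about 0.25 to 0.8 m from the base axis. Payload 8.5 kg.
Tool frame: the origin (TCP) lies on the centre line of the jaws, within the pads' length; the fingertips stand 14 mm ahead of it and the grasp point (between the pads) lies 5 mm behind it; z points along the fingers, y is the line along which they close (so a half turn about z gives the same grasp; the last joint's range is limited). The gripper opens to 85 mm and grips with 20 to 120 N. Pads are 22 mm wide; open, the fingers measure 114 mm over their backs; the gripper's body (76 mm by 85 mm) begins 54 mm behind the grasp point. The pads swing forward as they close: fully open they stand 13 mm farther back than shut.
Start: joints at [1.219, 0.238, -0.013, 1.319, 0, 1.571], TCP at [0.181, 0.493, 0.245] pointing down, gripper open.
Joint ranges: [-2.66, 2.66], [-1.03, 1.9], [-1.14, 1.46], [-1.82, 2.27], [-1.45, 1.34], [-3.14, 3.14]. Speed limits (rad/s): [2.22, 2.22, 2.79, 3.14, 3.14, 3.14].

INTERFACE

Orientations are given as a rotation vector (axis times angle).
In Python, from plant import ctrl, cams, ticket gives the robot as it stands (ctrl), with the cameras (cams) and the job (ticket).
- The arm moves only by the shell command python3 drive.py [OPENING] [FORCE], which reads ROWS from standard input. ROWS is a JSON list that holds a single list of rows (three levels of brackets), with 1 to 20 rows, each of 6 numbers: dx, dy, dz in shares of the most that a row can go, 1 being 62.5 mm, then a rotation vector rx, ry, rz in fractions of the full range, 1 being 180 degrees; each row shifts and turns the commanded pose from where the row before left it, along the tool's axes as they then stand; what a row does not reach is not made up. A row lasts 1/8 s, in which the tool goes at most 0.0625 m and 0.188 rad, less where a joint would pass 70% of its speed; a pose out of reach is approached as far as the arm can. OPENING is the finger opening in m, set as the command begins (- or left out keeps the last). The fingers move at their own pace and stop on an object; FORCE is the grip in N (left out, the last holds). Time passes only in rows, so rows that do not move let the fingers close. It prints the time, the measured TCP pose, the force, the opening and the grip force at its end. A shift or turn number past 1, either way, is cut back to 1. Input that does not fit is refused with a message, and nothing moves.
- ctrl.get_obs(): the state, without advancing time (a new reading comes with each control period).
- cams.capture(name): name is "scene" or "top" or "wrist"; returns the picture (480x640x3 uint8, red, green, blue); there is no depth.
- cams.calibration(name): a dict with "fx", "fy", "cx", "cy" (pixels), "k1" (the pictures are not rectified: a ray, as slopes to the right and down, at radius r is drawn at 1 + k1 r^2 times it, then the intrinsics apply), "origin" and "rotation" of the camera in the world. Camera axes: x right, y down, z forward; pixel columns grow to the right and rows downward; lengths in m; the calibration is good to about 2 mm. A picture is of the moment at which its call begins: read the wrist's pose just before it. calibration takes no time and is no camera call; for the wrist camera it gives the pose at the moment of the call.
- ticket.sign_off(): hands the job in; it is judged then, once.
The state is a dict: "t": time; "qpos": joint angles; "qd": joint speeds; "effort": joint torques, N m; "position": TCP position; "orientation": TCP orientation; "force": force on the tool from outside, world axes, zero at the start; "wrist_torque": the same for the moment, N m; "width": finger opening in m; "grip_force": force on a finger pad.
Only numpy, scipy, OpenCV 4.12 (cv2) and the standard library are available. Lean on these libraries where they do the work, as an engineer would, in place of code of your own. Each camera call takes 0.05 s, during which the arm holds its last target. There are 200 camera calls.

TASK

Swing the red-knobbed brace lever on the wooden board fully closed so that it clamps the square candle jar against the fence, then unscrew the tight brass lid counter-clockwise, just far enough for it to come free, without twisting or lifting the jar. Lift the lid straight up and finish while still holding it level in the gripper, clear of the jar and about 3 cm above its mouth, with the brace still closed. Leave the other tableware where it is.

Things in the scene. Friction and masses are not known exactly. Their poses are not given: they have to be found in the camera images.
- board: Dark wooden jar-opening board fixed to the table, 20 mm thick. Origin at table height, under the spot where the braced jar's centre ends up; z up. It reaches from -120 to +80 mm along its x, -65 to +105 mm along its y. On its -y side stands a fence, 90 mm long in x, 18 mm thick, its face 30 mm from the origin, its top 75 mm above the table. The brace cam sits on the +y side.
- cam (a joint): Turn of the brace lever in rad, counter-clockwise seen from above. 0: fully open, the lever points 70 degrees from the board's +x towards its +y. 1.92: fully closed, the lever points along the board's -x and the cam holds the jar locked against the fence; stop at 1.95. Starts near open (0 to 0.45). Turns stiffly (about 0.25 N m, 3 to 20 N at the knob), stays where left.
- cam_pivot (a point): Upright pivot axis of the brace lever: 60 mm from the board's origin along its +y, 20 mm above the table. Under the lever a black roller (radius 20 mm, its centre 10 mm off the pivot) pushes the jar.
- cam_knob (a point): Top centre of the red upright knob at the lever's end: a round post 18 mm across, its top 106 mm and its foot 64 mm above the table, 90 mm from the pivot axis; it moves with the lever.
- jar: Loose square clear-glass candle jar, 60 x 60 mm, shoulder 80 mm above its base, round neck 42 mm across with its rim 104 mm above the base and a sprung rubber seal on it. Origin: centre of its underside, z up. It stands on the board (base 20 mm above the table) between fence and cam, within 3 degrees of square, with slack: unbraced it would turn with the lid.
- lid: Ribbed brass twist-off lid on the jar, 61 mm across, 20 mm high. Origin: centre of its lower edge, 90 mm above the jar's base when tight (its top 130 mm above the table); z up. Turned counter-clockwise from above by 45 degrees it comes free and the seal lifts it 3 mm; at 85 a stop blocks it; aim for 65. Turning takes 0.3 to 0.6 N m: grip the rim with 60 N or more.
- lid_mark (a point): Outer end of the red mark on the lid's top, 28 mm from the lid's axis, at -20 degrees from the lid's x axis (and nearly so from the jar's x axis while tight).
- wineglass_a: bystander: stemmed wine glass, 195 mm tall, 74 mm wide; origin at the centre of its foot's underside
- wineglass_b: bystander: second wine glass, the same
- open_jar: bystander: open square candle jar already lit, 60 x 60 x 104 mm
- spare_lid: bystander: brass lid lying flat on the table, 60 mm across, 20 mm high; not the lid to use
- pepper_mill: bystander: dark wooden pepper mill, 160 mm tall, 54 mm wide
- tumbler: bystander: glass tumbler, 95 mm tall, 76 mm wide
- pillar_candle: bystander: white pillar candle, 72 mm across, 110 mm tall

How it is judged:
By the outcome, as a careful person would: the job done as asked, in the order asked, and still so for the second after the job is handed in, while the arm keeps its last pose, push and grip.
It also fails if it takes over 42 s, if anything falls off the work surface, if the arm or the gripper's body presses on something with over 40 N, if the wrist force passes 120 N, or if a joint passes its speed limit or range.

## Working session

There is one attempt and no reset: what is moved stays moved. The work goes in short steps, Python scripts to look and compute and a shell command to move; the robot and the scene stay as the last step left them, time stands still between calls to the robot, and variables do not carry over. Pictures are saved under pics/ and viewed, at most 10 in all, crops included, and the job is handed in when it is done.

```bash
ls; mkdir -p pics
python3 - <<'E'
from plant import ctrl, cams, ticket
import cv2,numpy as np
a=cams.capture("top");b=cams.capture("scene")
cv2.imwrite("pics/top.png",a[:,:,::-1]);cv2.imwrite("pics/scene.png",b[:,:,::-1])
for n in("top","scene","wrist"):print(n,cams.calibration(n))
print(ctrl.get_obs())
E
```

```text
drive.py
pics
plant.py
top {'fx': 551.6263642570976, 'fy': 551.6263642570976, 'cx': 317.2519489014294, 'cy': 232.3498349015462, 'k1': -0.138150068243134, 'origin': array([0.34897374, 0.01371799, 1.41672333]), 'rotation': array([-2.14417502,  2.12183719, -0.21000207])}
scene {'fx': 587.390875797131, 'fy': 587.390875797131, 'cx': 310.2699343399775, 'cy': 241.5262502291614, 'k1': -0.16143385169092886, 'origin': array([1.28065936, 0.83908426, 1.20016147]), 'rotation': array([-0.94909005, -2.52080438,  1.05350913])}
wrist {'fx': 353.360825812333, 'fy': 353.360825812333, 'cx': 316.15592556701057, 'cy': 246.05653475006, 'k1': -0.06514362338115393, 'origin': array([0.11141663, 0.51795853, 0.37205956]), 'rotation': array([2.36994727, 1.65528846, 0.24317454])}
{'t': 0.1, 'qpos': array([ 1.21900646e+00,  2.38725960e-01, -1.41637379e-02,  1.31918329e+00,
       -9.49991094e-06,  1.57080403e+00]), 'qd': array([-0.00093873, -0.00022957,  0.00208916,  0.00045165,  0.00013077,
        0.00132327]), 'effort': array([-2.80686145e-04, -5.39717960e+01,  3.47000813e+01,  1.34070384e-02,
       -5.03201466e-05, -2.46090303e-05]), 'position': array([0.18078735, 0.49252243, 0.2447416 ]), 'orientation': array([-5.49719543e-01, -3.09290544e+00,  1.97691813e-03]), 'force': array([ 0.98114396,  0.58573628, -0.14965257]), 'wrist_torque': array([ 0.01802386, -0.00577265, -0.07464256]), 'grip_force': 0.0, 'width': 0.08545198962771601}
```

View pics/top.png

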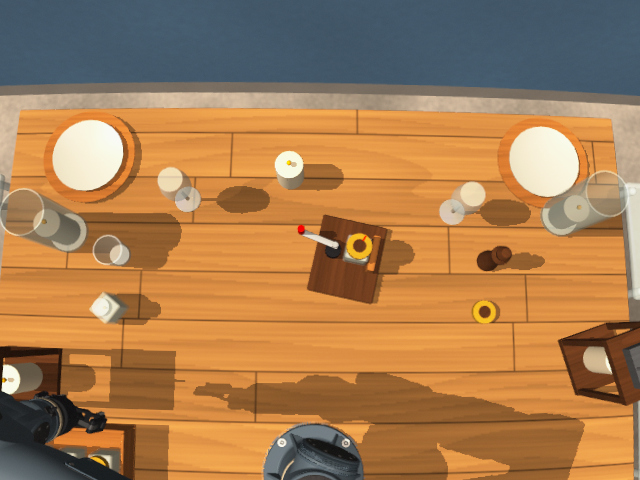

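View pics/scene.png

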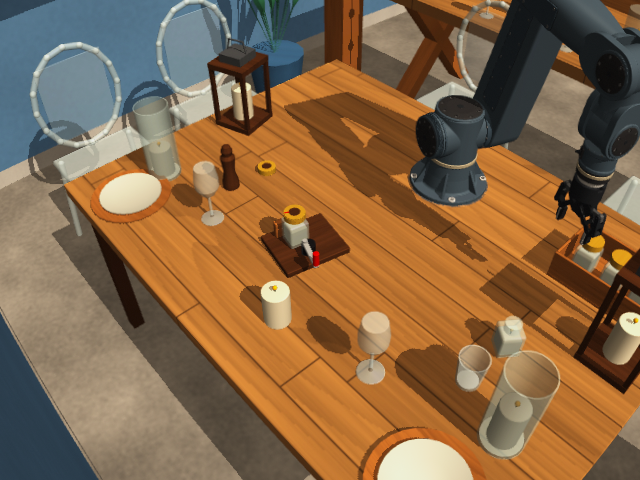

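The top view shows the board centred near (347,258), turned about -12°. The lid is at (360,246), the red knob at (301,230) and the fence at (373,252). Scene view: lid (294,213), knob (316,259). Next I measure these points.

```bash
cat > h.py <<'E'
from plant import ctrl, cams, ticket
import cv2,numpy as np
from scipy.spatial.transform import Rotation as R
def ray(c,p):
    K=np.array([[c["fx"],0,c["cx"]],[0,c["fy"],c["cy"]],[0,0,1]])
    u=cv2.undistortPoints(np.array([[p]],float),K,np.array([c["k1"],0,0,0,0]))[0,0]
    return c["origin"],R.from_rotvec(c["rotation"]).apply([u[0],u[1],1])
def onz(c,p,z):
    o,d=ray(c,p);return o+d*(z-o[2])/d[2]
def tri(c1,p1,c2,p2):
    o,d=ray(c1,p1);q,e=ray(c2,p2)
    s=np.linalg.lstsq(np.c_[d,-e],q-o,rcond=None)[0]
    a,b=o+s[0]*d,q+s[1]*e
    return (a+b)/2,np.linalg.norm(a-b)
def blobs(m,n=5):
    k,l,s,c=cv2.connectedComponentsWithStats(m.astype(np.uint8))
    return [(c[i].round(1),s[i].tolist()) for i in range(1,k) if s[i,4]>=n]
E
python3 - <<'E'
from h import *
I={n:cv2.imread(f"pics/{n}.png") for n in("top","scene")}
for n,(x0,y0,x1,y1) in dict(top=(290,205,400,310),scene=(250,195,360,280)).items():
    c=cams.calibration(n)
    h=cv2.cvtColor(I[n],cv2.COLOR_BGR2HSV)[y0:y1,x0:x1].astype(int);H,S,V=h[...,0],h[...,1],h[...,2]
    red=((H<5)|(H>175))&(S>200)&(V>120)
    yel=(H>18)&(H<32)&(S>150)&(V>120)
    for nm,m in(("red",red),("yel",yel)):
        for b,s in blobs(m): print(n,nm,b+[x0,y0],s, onz(c,b+[x0,y0],.106 if nm=="red" else .13))
    cv2.imwrite(f"pics/{n}c.png",cv2.resize(I[n][y0:y1,x0:x1],None,fx=5.4,fy=5.4,interpolation=cv2.INTER_CUBIC))
c=cams.calibration("top")
for p in[(324,215),(391,230),(375,303),(308,287)]:print(onz(c,p,.02))
E
```

```text
top red [300.5 228.8] [8, 20, 6, 9, 41] [0.59786573 0.03585813 0.106     ]
top yel [358.5 246.4] [56, 29, 26, 25, 348] [ 0.5525891  -0.10228133  0.13      ]
scene red [316.1 257.9] [63, 56, 7, 15, 83] [0.61193147 0.05273829 0.106     ]
scene yel [295.3 213.9] [34, 10, 22, 20, 211] [ 0.56083495 -0.0905891   0.13      ]
[ 0.6513122  -0.02300896  0.02      ]
[ 0.61387304 -0.1967974   0.02      ]
[ 0.42550372 -0.15363782  0.02      ]
[0.46448657 0.01620971 0.02      ]
```

View pics/topc.png

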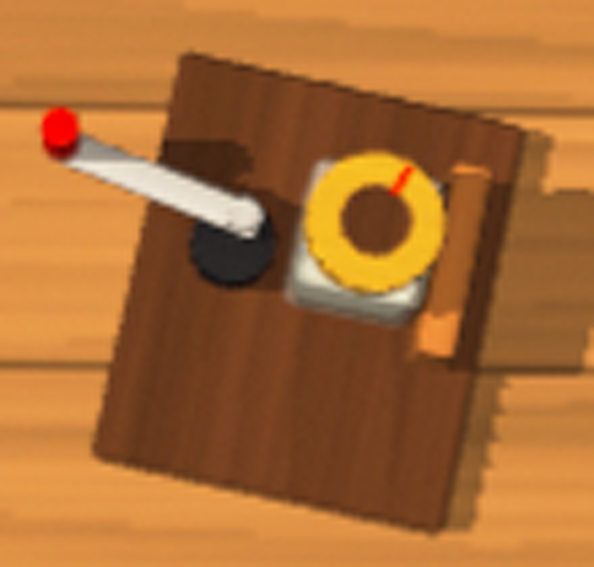

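Crop view: board corners are at crop pixels (187,54), (523,128), (437,532) and (95,455). The knob top is at (61,126), the lid circle centre at (375,222), and the red mark runs to (409,168).

Run:
```python
from h import *
c=cams.calibration("top")
f=lambda x,y,z:onz(c,((x+.5)/5.4-.5+290,(y+.5)/5.4-.5+205),z)
P=np.array([f(187,54,.02),f(523,128,.02),f(437,532,.02),f(95,455,.02)])[:,:2]
Q=np.array([(80,105),(80,-65),(-120,-65),(-120,105)])/1e3
a,b=P[:,0]+1j*P[:,1],Q[:,0]+1j*Q[:,1]
r=((a-a.mean())*(b-b.mean()).conj()).sum();th=np.angle(r)
o=a.mean()-np.exp(1j*th)*b.mean()
print("sides",abs(np.diff(np.r_[a,a[0]])),"th",np.degrees(th),"o",o,"res",abs(a-o-np.exp(1j*th)*b))
piv=o+np.exp(1j*th)*.06j
k=f(61,126,.106);k=k[0]+1j*k[1]
print("piv",piv,"knob",k,"rad",abs(k-piv),"lever board deg",np.degrees(np.angle(k-piv)-th))
l=f(375,222,.13);m=f(409,168,.13);print("lid",l,"mark r",np.linalg.norm(m-l),np.degrees(np.arctan2(m[1]-l[1],m[0]-l[0])))
print("jar in board",(l[0]+1j*l[1]-o)*np.exp(-1j*th))
for d in (0,.03):print(np.round([ (piv+.09*np.exp(1j*(th+np.radians(g)))) for g in (70,90,120,150,180)],3))
# scene/top triangulation of lid and red centroid
s=cams.calibration("scene")
print(tri(c,(358.9,245.6),s,(295,213)),tri(c,(300.6,228.8),s,(316.1,257.9)))
```

```text
sides [0.16499113 0.19773923 0.1641628  0.19710783] th -12.238848489660619 o (0.5541911258285334-0.1069362236110684j) res [0.00320245 0.00245764 0.00342107 0.00295991]
piv (0.5669103739739135-0.04829988055817805j) knob (0.6000287992930562+0.03494902989364518j) rad 0.08959470512834625 lever board deg 80.54499216517264
lid [ 0.55427087 -0.10356229  0.13      ] mark r 0.028533749551138753 -31.957376414628257
jar in board (-0.0006373036010347896+0.0033141575184430995j)
[0.615+0.028j 0.586+0.04j  0.539+0.037j 0.5  +0.012j 0.479-0.029j]
[0.615+0.028j 0.586+0.04j  0.539+0.037j 0.5  +0.012j 0.479-0.029j]
(array([ 0.55457143, -0.10266563,  0.12175899]), np.float64(0.0035977448099849983)) (array([0.60060623, 0.03707604, 0.08595369]), np.float64(0.003082299697551157))
```

View pics/scenec.png

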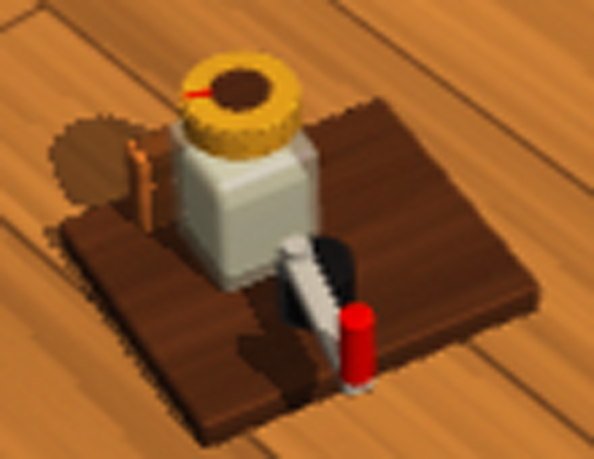

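```bash
cat >> h.py <<'E'
def goto(x,y,z,yaw):
    "tool-frame shift (rotate first or last: shift is in the present tool axes) and rz to have tool y at world yaw deg (mod 180)"
    o=ctrl.get_obs();T=R.from_rotvec(o["orientation"]);M=T.as_matrix()
    y0=np.degrees(np.arctan2(M[1,1],M[0,1]));d=(yaw-y0+90)%180-90
    print("pos",o["position"].round(4),"yaw",y0.round(2),"tilt",np.degrees(M[:2,2]).round(2),"j6",o["qpos"][5].round(3),"F",o["force"].round(1),"t",o["t"],"w",o["width"])
    print("shift",T.inv().apply(np.array([x,y,z])-o["position"]).round(4),"rz",-np.radians(d).round(4),"or",-np.radians(d-180*np.sign(d)).round(4))
E
python3 -c "
from h import *
goto(.600,.035,.16,158)"
```

```text
pos [0.1808 0.4925 0.2447] yaw 69.84 tilt [-0.02 -0.07] j6 1.571 F [ 1.   0.6 -0.1] t 0.1 w 0.08545198962771601
shift [-0.5512 -0.2849  0.0851] rz -1.5386 or 1.603
```

The manual's scale: shifts go in shares of 62.5 mm and turns go in shares of 180 degrees. Converting my numbers, -0.046 m is -0.736, -0.0237 m is -0.3792, 0.18 rad is 0.0573.

```bash
echo '[[[-0.736, -0.3792, 0, 0, 0, 0], [-0.736, -0.3792, 0, 0, 0, 0], [-0.736, -0.3792, 0, 0, 0, 0], [-0.736, -0.3792, 0, 0, 0, 0], [-0.736, -0.3792, 0, 0, 0, 0], [-0.736, -0.3792, 0, 0, 0, 0], [-0.736, -0.3792, 0, 0, 0, 0], [-0.736, -0.3792, 0, 0, 0, 0], [-0.736, -0.3792, 0, 0, 0, 0], [-0.736, -0.3792, 0, 0, 0, 0], [-0.736, -0.3792, 0, 0, 0, 0], [-0.736, -0.3792, 0, 0, 0, 0], [0, 0, 0, 0, 0, 0.0573], [0, 0, 0, 0, 0, 0.0573], [0, 0, 0, 0, 0, 0.0573], [0, 0, 0, 0, 0, 0.0573], [0, 0, 0, 0, 0, 0.0573], [0, 0, 0, 0, 0, 0.0573], [0, 0, 0, 0, 0, 0.0573], [0, 0, 0, 0, 0, 0.0573]]]' | python3 drive.py 0.05
python3 - <<'E'
from h import *
goto(.600,.035,.16,-22)
c=cams.calibration("wrist");cv2.imwrite("pics/w1.png",cams.capture("wrist")[:,:,::-1]);print(c)
E
```

```text
t: 2.6
position: [0.6009, 0.0356, 0.2448]
orientation: [-2.458, -1.955, 0.001]
force: [-0.2, -0.9, -0.4]
width: 0.0501
grip_force: 0.0
pos [0.6009 0.0356 0.2448] yaw -13.0 tilt [-0.05 -0.01] j6 1.857 F [-0.2 -0.9 -0.4] t 2.6 w 0.05005183702121193
shift [-0.0007 -0.0007  0.0848] rz 0.157 or -2.9846
{'fx': 353.360825812333, 'fy': 353.360825812333, 'cx': 316.15592556701057, 'cy': 246.05653475006, 'k1': -0.06514362338115393, 'origin': array([0.61709205, 0.10718028, 0.37212699]), 'rotation': array([ 2.8320961 , -0.32234334, -0.04805875])}
```

View pics/w1.png

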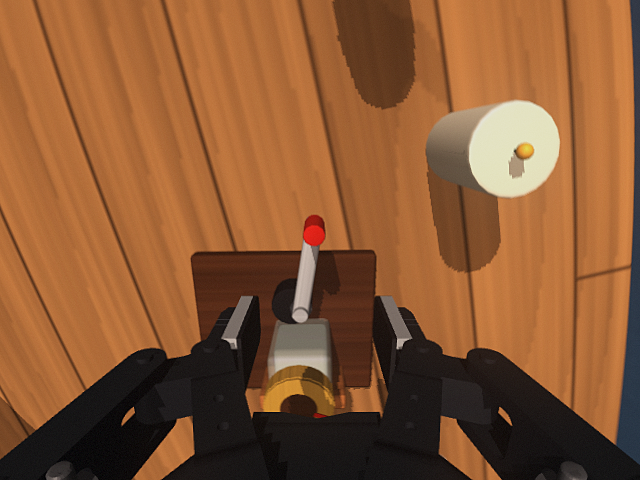

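The wrist view shows the knob top at (314,234), between the fingers' lines. The lever's pivot cap is at (300,314), and the board's far edge runs from (193,253) to (375,251).

Run:
```python
from h import *
c=dict(fx=353.360825812333,fy=353.360825812333,cx=316.15592556701057,cy=246.05653475006,k1=-0.06514362338115393,origin=np.array([0.61709205,0.10718028,0.37212699]),rotation=np.array([2.8320961,-0.32234334,-0.04805875]))
I=cv2.imread("pics/w1.png");h=cv2.cvtColor(I,cv2.COLOR_BGR2HSV).astype(int)
m=((h[...,0]<5)|(h[...,0]>175))&(h[...,1]>200)&(h[...,2]>215)
for b,s in blobs(m,20):print(b,s,onz(c,b,.106))
print(onz(c,(314,234.5),.106),onz(c,(300,314),.064),onz(c,(193,253),.02),onz(c,(375,251),.02))
```

```text
[312.7 233.9] [304, 226, 20, 19, 256] [0.59856623 0.03928155 0.106     ]
[0.59944308 0.03858343 0.106     ] [ 0.56538127 -0.04679963  0.064     ] [0.464696   0.02554504 0.02      ] [ 0.65193087 -0.01531552  0.02      ]
```

Scaled: 0.05 m is 0.8, -0.0017 m is -0.0272, 0.152 rad is 0.0484.

```bash
echo '[[[0.016, -0.0272, 0.8, 0, 0, 0.0484], [0, 0, 0.8, 0, 0, 0], [0, 0, 0.48, 0, 0, 0], [0, 0, 0.352, 0, 0, 0], [0, 0, 0, 0, 0, 0]]]' | python3 drive.py; echo '[[[0, 0, 0, 0, 0, 0], [0, 0, 0, 0, 0, 0], [0, 0, 0, 0, 0, 0], [0, 0, 0, 0, 0, 0]]]' | python3 drive.py 0.016 20;  python3 -c "
from h import *
goto(.600,.035,.092,-22)"
```

```text
t: 3.28
position: [0.5982, 0.0369, 0.0915]
orientation: [-2.591, -1.773, 0.005]
force: [-0.2, 0.0, 1.4]
width: 0.0499
grip_force: 0.0
t: 3.78
position: [0.6003, 0.0371, 0.0945]
orientation: [2.594, 1.771, 0.003]
force: [-0.2, 0.8, 6.3]
width: 0.0171
grip_force: 20.0
pos [0.6003 0.0371 0.0945] yaw -21.35 tilt [0.12 0.01] j6 2.005 F [-0.2  0.8  6.3] t 3.775 w 0.017102728912430944
shift [-0.0021  0.0005  0.0025] rz 0.0113 or -3.1303
```

Scaled: -0.009 m is -0.144, -0.003 m is -0.048, -0.1 rad is -0.0318.

```bash
echo '[[[0, 0, -0.048, 0, 0, 0], [-0.0064, -0.144, 0, 0, 0, -0.0318], [-0.0064, -0.144, 0, 0, 0, -0.0318], [-0.0064, -0.144, 0, 0, 0, -0.0318], [-0.0064, -0.144, 0, 0, 0, -0.0318], [-0.0064, -0.144, 0, 0, 0, -0.0318], [-0.0064, -0.144, 0, 0, 0, -0.0318], [-0.0064, -0.144, 0, 0, 0, -0.0318], [-0.0064, -0.144, 0, 0, 0, -0.0318]]]' | python3 drive.py;  python3 -c "
from h import *
goto(.600,.035,.092,22)
p=ctrl.get_obs()['position'];q=p[:2]-[.566,-.047];print(np.hypot(*q),np.degrees(np.arctan2(q[1],q[0])))"
```

```text
t: 4.9
position: [0.5286, 0.0353, 0.095]
orientation: [-1.695, -2.643, 0.002]
force: [4.6, -0.2, -15.7]
width: 0.0173
grip_force: 21.1
pos [0.5286 0.0353 0.095 ] yaw 24.67 tilt [-0.11 -0.02] j6 1.207 F [  4.6  -0.2 -15.7] t 4.9 w 0.01729976546026268
shift [-0.0301  0.0647  0.0029] rz 0.0466 or -3.095
0.09041838870188376 114.4078053726896
```

Scaled: -0.009 m is -0.144, -0.006 m is -0.096, -0.1 rad is -0.0318.

```bash
echo '[[[-0.0064, -0.144, 0.032, 0, 0, -0.0318], [-0.0064, -0.144, 0, 0, 0, -0.0318], [-0.0064, -0.144, 0, 0, 0, -0.0318], [-0.0064, -0.144, 0, 0, 0, -0.0318], [-0.0064, -0.144, 0, 0, 0, -0.0318], [-0.0064, -0.144, 0, 0, 0, -0.0318], [-0.0064, -0.144, 0, 0, 0, -0.0318], [-0.0064, -0.144, 0, 0, 0, -0.0318], [-0.0032, -0.096, 0, 0, 0, -0.0223]]]' | python3 drive.py;  python3 -c "
from h import *
goto(.600,.035,.092,78)
p=ctrl.get_obs()['position'];q=p[:2]-[.566,-.047];print(np.hypot(*q),np.degrees(np.arctan2(q[1],q[0])))
cv2.imwrite('pics/top2.png',cv2.resize(cams.capture('top')[205:310,290:400,::-1],None,fx=5.4,fy=5.4,interpolation=cv2.INTER_CUBIC))"
```

```text
t: 6.02
position: [0.4798, -0.0216, 0.0947]
orientation: [0.424, 3.112, 0.001]
force: [0.6, 2.7, 0.7]
width: 0.0174
grip_force: 22.6
pos [ 0.4798 -0.0216  0.0947] yaw 74.48 tilt [0.03 0.04] j6 0.225 F [0.6 2.7 0.7] t 6.025 w 0.017417252477755996
shift [-0.1007  0.0867  0.0028] rz -0.0615 or 3.0801
0.08990741001910693 163.59870170038982
```

View pics/top2.png

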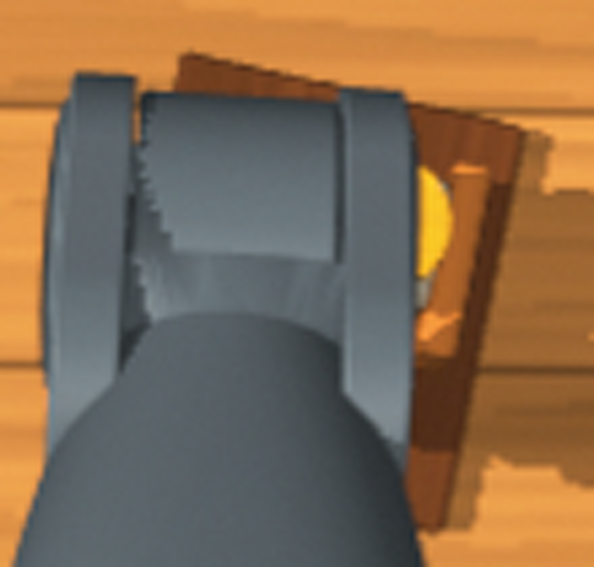

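The arm hides the cam in this picture, so I go on by force. About 4 to 5° of lever travel should remain before the stop.

Scaled: -0.004 m is -0.064, -0.04 rad is -0.0127.

```bash
for i in 1; do echo '[[[0, -0.064, 0, 0, 0, -0.0127], [0, -0.064, 0, 0, 0, -0.0127], [0, 0, 0, 0, 0, 0]]]' | python3 drive.py; done;  echo '[[[0, -0.032, 0, 0, 0, -0.0064], [0, 0, 0, 0, 0, 0]]]' | python3 drive.py; python3 -c "
from h import *
goto(.600,.035,.092,78)
p=ctrl.get_obs()['position'];q=p[:2]-[.566,-.047];print(np.hypot(*q),np.degrees(np.arctan2(q[1],q[0])))"
```

```text
t: 6.45
position: [0.4779, -0.0293, 0.0947]
orientation: [0.306, 3.126, 0.0]
force: [-0.4, 1.0, 3.3]
width: 0.0169
grip_force: 22.8
t: 6.7
position: [0.4777, -0.0304, 0.0947]
orientation: [0.272, 3.129, 0.003]
force: [0.2, 6.9, 4.6]
width: 0.0171
grip_force: 23.0
pos [ 0.4777 -0.0304  0.0947] yaw 80.07 tilt [0.04 0.12] j6 0.108 F [0.2 6.9 4.6] t 6.7 w 0.01714756555289236
shift [-0.1091  0.0855  0.0029] rz 0.0361 or -3.1055
0.08981072741951232 169.3568754450268
```

Scaled: -0.002 m is -0.032, -0.01 rad is -0.0032.

```bash
echo '[[[0, -0.032, 0, 0, 0, -0.0032], [0, 0, 0, 0, 0, 0]]]' | python3 drive.py; echo '[[[0, 0.032, 0, 0, 0, 0], [0, 0, 0, 0, 0, 0], [0, 0, 0, 0, 0, 0]]]' | python3 drive.py 0.05; echo '[[[0, 0, -0.48, 0, 0, 0], [0, 0, -0.8, 0, 0, 0], [0, 0, -0.8, 0, 0, 0], [0, 0, -0.24, 0, 0, 0], [0, 0, 0, 0, 0, 0]]]' | python3 drive.py 0.085
python3 - <<'E'
from h import *
goto(.554,-.105,.24,-20)
c=cams.calibration("wrist");I=cams.capture("wrist")[:,:,::-1].copy();cv2.imwrite("pics/w2.png",I);np.save("w2.npy",c,allow_pickle=True)
E
```

```text
t: 6.95
position: [0.4777, -0.0307, 0.0947]
orientation: [0.255, 3.13, 0.01]
force: [0.5, 17.2, 3.4]
width: 0.0168
grip_force: 23.2
t: 7.32
position: [0.4773, -0.0316, 0.0942]
orientation: [-0.257, -3.131, 0.001]
force: [-0.1, 0.4, 0.5]
width: 0.0498
grip_force: 0.0
t: 7.95
position: [0.4777, -0.0316, 0.2397]
orientation: [0.257, 3.13, -0.0]
force: [0.4, 0.7, -0.5]
width: 0.0849
grip_force: 0.0
pos [ 0.4777 -0.0316  0.2397] yaw 80.6 tilt [ 0.08 -0.02] j6 0.098 F [ 0.4  0.7 -0.5] t 7.95 w 0.08493103830873189
shift [-0.0872 -0.06   -0.0002] rz -1.3858 or 1.7558
```

View pics/w2.png

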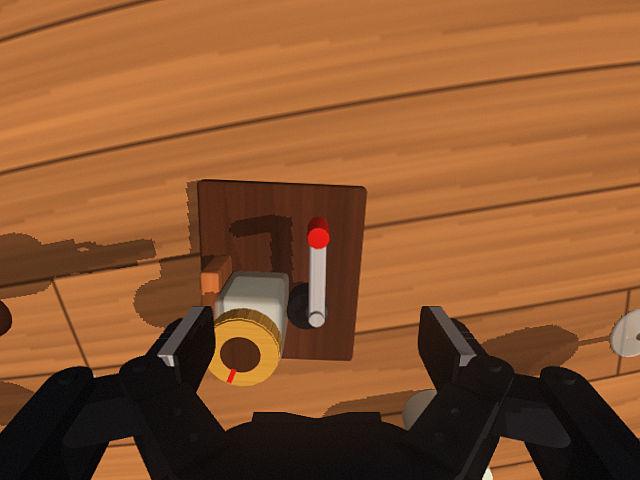

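The wrist view shows the lever parallel to the board edge, with the knob at (318,236) and the pivot cap at (316,319). That and 17 N without movement mean it is against the closed stop. The lid top is at about (240,352).

Run:
```python
from h import *
c=np.load("w2.npy",allow_pickle=True).item()
I=cv2.imread("pics/w2.png");h=cv2.cvtColor(I,cv2.COLOR_BGR2HSV).astype(int)
hole=(h[...,2]<120);print([b for b in blobs(hole[325:385,210:285],200)])
print("knob",onz(c,(318.5,237),.106),"piv",onz(c,(316,319),.066))
for p in((240,352),(242,351)):print("lid",onz(c,p,.13))
for p in((240,353-33),(247,386),(211,350),(280,352)):print(p,onz(c,p,.13))
goto(.554,-.105,.24,15)
```

```text
[(array([29.8, 29.1]), [10, 12, 40, 35, 1081])]
knob [ 0.47588603 -0.02948203  0.106     ] piv [ 0.56629667 -0.04639802  0.066     ]
lid [ 0.55090693 -0.10379017  0.13      ]
lid [ 0.5502642  -0.10203233  0.13      ]
(240, 320) [ 0.52359445 -0.09730002  0.13      ]
(247, 386) [ 0.58304719 -0.10567199  0.13      ]
(211, 350) [ 0.54568977 -0.12589067  0.13      ]
(280, 352) [ 0.55577199 -0.07296075  0.13      ]
pos [ 0.4772 -0.0315  0.2385] yaw 80.6 tilt [-0.04 -0.01] j6 0.098 F [-0.2 -0.6 -0.3] t 8.0 w 0.08507463715655295
shift [-0.0878 -0.06   -0.0015] rz 1.1449 or -1.9967
```

Scaled: 0.05 m is 0.8, -0.0434 m is -0.6944, 0.163 rad is 0.0519.

```bash
echo '[[[-0.6944, -0.48, 0, 0, 0, 0], [-0.6944, -0.48, 0, 0, 0, 0], [0, 0, 0, 0, 0, 0.0519], [0, 0, 0, 0, 0, 0.0519], [0, 0, 0, 0, 0, 0.0519], [0, 0, 0, 0, 0, 0.0519], [0, 0, 0, 0, 0, 0.0519], [0, 0, 0, 0, 0, 0.0519], [0, 0, 0, 0, 0, 0.0519], [0, 0, 0.8, 0, 0, 0], [0, 0, 0, 0, 0, 0]]]' | python3 drive.py 0.085
python3 - <<'E'
from h import *
goto(.553,-.105,.119,15)
c=cams.calibration("wrist");I=cams.capture("wrist")[:,:,::-1].copy();cv2.imwrite("pics/w3.png",I);np.save("w3.npy",c,allow_pickle=True)
E
```

```text
t: 9.38
position: [0.5501, -0.1042, 0.1847]
orientation: [-1.902, -2.49, 0.007]
force: [-0.3, 0.0, 0.2]
width: 0.0852
grip_force: 0.0
pos [ 0.5501 -0.1042  0.1847] yaw 15.25 tilt [-0.53  0.09] j6 1.118 F [-0.3  0.   0.2] t 9.375 w 0.08516487439900401
shift [-0.0018  0.0031  0.0656] rz 0.0043 or -3.1373
```

View pics/w3.png

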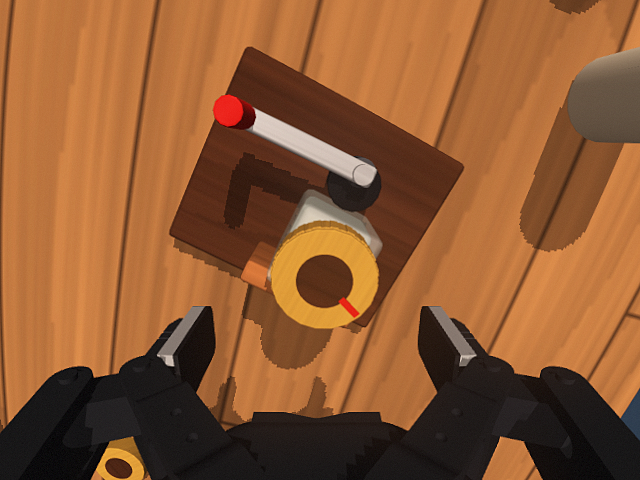

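The lid top's inner disc is at (325,281), its outer circle spans x 273–379, and the mark end is at (356,315).

Run:
```python
from h import *
c=np.load("w3.npy",allow_pickle=True).item()
print("lid",onz(c,(325,281),.13),"mark",onz(c,(357,316),.13),"L/R",onz(c,(272.5,281),.13),onz(c,(379,281),.13),"knob",onz(c,(229,111),.106),"piv",onz(c,(365,175),.066))
goto(.553,-.105,.119,15)
```

```text
lid [ 0.5543878  -0.10432379  0.13      ] mark [ 0.57792139 -0.12025482  0.13      ] L/R [ 0.52626872 -0.1121157   0.13      ] [ 0.58329869 -0.09637783  0.13      ] knob [ 0.47882204 -0.03047057  0.106     ] piv [ 0.56781786 -0.04647484  0.066     ]
pos [ 0.5515 -0.1044  0.1872] yaw 15.25 tilt [-0.32  0.05] j6 1.118 F [0.2 0.2 0.7] t 9.425 w 0.08534352227346045
shift [-0.0011  0.0016  0.0682] rz 0.0044 or -3.1372
```

Scaled: 0.03 m is 0.48, 0.013 m is 0.208.

```bash
echo '[[[0, 0.016, 0.48, 0, 0, 0], [0, 0, 0.48, 0, 0, 0], [0, 0, 0.208, 0, 0, 0], [0, 0, 0, 0, 0, 0], [0, 0, 0, 0, 0, 0]]]' | python3 drive.py; echo '[[[0, 0, 0, 0, 0, 0], [0, 0, 0, 0, 0, 0], [0, 0, 0, 0, 0, 0], [0, 0, 0, 0, 0, 0]]]' | python3 drive.py 0.055 90; python3 -c "
from h import *
goto(.554,-.1045,.117,80)"
```

```text
t: 10.05
position: [0.555, -0.1046, 0.1176]
orientation: [1.906, 2.495, 0.001]
force: [0.5, 0.1, 0.4]
width: 0.0847
grip_force: 0.0
t: 10.55
position: [0.5546, -0.1047, 0.1179]
orientation: [1.906, 2.495, 0.001]
force: [-3.9, -0.7, 11.0]
width: 0.0587
grip_force: 93.8
pos [ 0.5546 -0.1047  0.1179] yaw 15.23 tilt [ 0.1  -0.04] j6 1.119 F [-3.9 -0.7 11. ] t 10.55 w 0.058673433082938514
shift [ 0.0003 -0.0005  0.0009] rz -1.1304 or 2.0112
```

Scaled: -0.001 m is -0.016, -0.1 rad is -0.0318.

```bash
echo '[[[0, 0, -0.016, 0, 0, -0.0159], [0, 0, 0, 0, 0, -0.0318], [0, 0, 0, 0, 0, -0.0318], [0, 0, 0, 0, 0, -0.0318], [0, 0, 0, 0, 0, -0.0318], [0, 0, 0, 0, 0, -0.0318], [0, 0, 0, 0, 0, -0.0318]]]' | python3 drive.py; python3 -c "
from h import *
goto(.554,-.1045,.117,80.2);print(ctrl.get_obs()['wrist_torque'])"
```

```text
t: 11.42
position: [0.5546, -0.1046, 0.1182]
orientation: [1.006, 2.975, 0.0]
force: [-0.5, 0.9, 4.1]
width: 0.0585
grip_force: 97.2
pos [ 0.5546 -0.1046  0.1182] yaw 52.64 tilt [ 0.08 -0.02] j6 0.466 F [-0.5  0.9  4.1] t 11.425 w 0.05849714466892543
shift [ 0.0006 -0.0003  0.0012] rz -0.481 or 2.6606
[ 0.05076598  0.09117386 -0.3438588 ]
```

Lid torque is 0.34 N m, in the expected range, so I finish the turn to 65°, rising slightly with the seal.

Scaled: -0.001 m is -0.016, -0.1 rad is -0.0318.

```bash
echo '[[[0, 0, 0, 0, 0, -0.0318], [0, 0, 0, 0, 0, -0.0318], [0, 0, -0.016, 0, 0, -0.0318], [0, 0, -0.016, 0, 0, -0.0318], [0, 0, -0.016, 0, 0, -0.0271], [0, 0, 0, 0, 0, 0], [0, 0, 0, 0, 0, 0]]]' | python3 drive.py
python3 - <<'E'
from h import *
goto(.554,-.1045,.16,80.2);print(ctrl.get_obs()['wrist_torque'])
c=cams.calibration("wrist");I=cams.capture("wrist")[:,:,::-1].copy();cv2.imwrite("pics/w4.png",I);np.save("w4.npy",c,allow_pickle=True)
E
```

```text
t: 12.3
position: [0.5544, -0.1045, 0.1206]
orientation: [0.269, 3.129, -0.0]
force: [-0.5, -0.1, 3.0]
width: 0.0587
grip_force: 96.9
pos [ 0.5544 -0.1045  0.1206] yaw 80.17 tilt [ 0.03 -0.01] j6 -0.015 F [-0.5 -0.1  3. ] t 12.3 w 0.058712614489527484
shift [ 0.0004 -0.0001 -0.0394] rz -0.0006 or 3.141
[-0.01413811 -0.01264891  0.00606773]
```

View pics/w4.png

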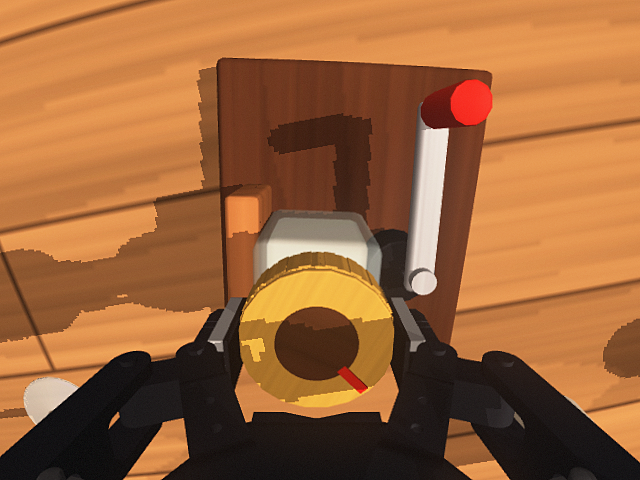

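The lid and mark kept the same place relative to the fingers as before the turn, so there was no slip. The torque is now zero, so the lid is free. The jar is square and the lever still closed. Next is a straight lift.

Scaled: -0.01 m is -0.16, -0.0085 m is -0.136.

```bash
echo '[[[0, 0, -0.08, 0, 0, 0], [0, 0, -0.128, 0, 0, 0], [0, 0, -0.16, 0, 0, 0], [0, 0, -0.16, 0, 0, 0], [0, 0, -0.136, 0, 0, 0], [0, 0, 0, 0, 0, 0], [0, 0, 0, 0, 0, 0], [0, 0, 0, 0, 0, 0]]]' | python3 drive.py
python3 - <<'E'
from h import *
goto(.554,-.1045,.162,80.2);print(ctrl.get_obs()['wrist_torque'])
I=cams.capture("scene")[170:290,230:390,::-1];J=cams.capture("wrist")[:,:,::-1]
cv2.imwrite("pics/fin.png",np.hstack([cv2.resize(I,(480,360),interpolation=cv2.INTER_CUBIC),cv2.resize(J,(320,360))]))
E
```

```text
t: 13.35
position: [0.554, -0.1044, 0.1614]
orientation: [-0.266, -3.13, 0.0]
force: [-0.2, 0.1, -0.5]
width: 0.0583
grip_force: 96.9
pos [ 0.554  -0.1044  0.1614] yaw 80.27 tilt [-0.04  0.  ] j6 -0.016 F [-0.2  0.1 -0.5] t 13.35 w 0.05828042097531393
shift [-0.     -0.0001 -0.0006] rz 0.0012 or -3.1404
[-0.03875765 -0.00152689 -0.0021819 ]
```

View pics/fin.png

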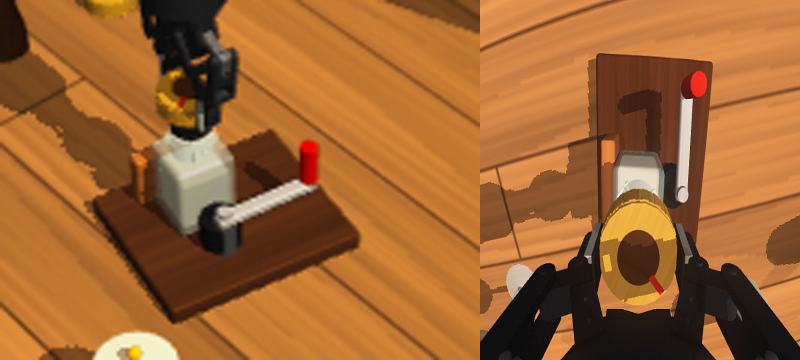

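The lid hangs level in the gripper directly above the jar, with the jar's neck exposed. The lever is closed and the jar is seated on the board.

```bash
python3 -c "
from plant import ctrl, cams, ticket
print(ticket.sign_off())"
```

```text
the job is handed in; nothing more can be done
None
```

I handed the job in at about 13.5 s: the brace is closed, and the lid came free after a 65° counter-clockwise turn. It is held level about 3 cm above the jar's mouth, and the last pictures show the jar still seated and square.

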